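Charge the last spray flask

ROBOT

A 6-joint arm with a two-finger parallel gripper is mounted at the origin on the work surface. World frame = base frame: x ahead of the robot, y to its left, z up, the work surface at z = 0. Lengths are in m, angles in degrees, forces in N, time in s.
With the tool pointing down it reaches from about 0.325 to 0.775 m from the base axis. Payload 5.5 kg.
Tool frame: the origin (TCP) lies at the very end of the fingers, on their centre line; the grasp point (between the pads) lies 19 mm behind it; z points along the fingers, y is the line along which they close (so a half turn about z gives the same grasp; the last joint's range is limited). The gripper opens to 88 mm and grips with 3 to 60 N. Pads are 20 mm wide; open, the fingers measure 115 mm over their backs; the gripper's body (75 mm by 178 mm) begins 61 mm behind the grasp point.
Start: joints at [-74.124, 5.22, 70.514, -0, 104.267, -3.249], TCP at [0.197, -0.567, 0.223] pointing down, gripper open.
Joint ranges: [-164.24, 164.24], [-49.07, 125.15], [9.68, 141.18], [-86.29, 266.29], [3.28, 154.24], [-151.56, 151.56]. Speed limits (degrees/s): [147.25, 147.25, 172.46, 180, 180, 180].

INTERFACE

Orientations are given as [roll, pitch, yaw] about the fixed x, y, z axes, in that order (R = Rz(yaw) Ry(pitch) Rx(roll)).
In Python, from bench import bot, cams, ticket, spotter gives the robot as it stands. The module is installed in compiled form; this text tells all that it offers.
- The arm moves only by the tool carry_out, never from a script. Its argument "series" is text: rows parted by semicolons, each of 7 numbers parted by spaces: the shift along the tool's x, y, z in mm, then the turn, a rotation vector about the tool's x, y, z in degrees, then the closure, from -1 (fully open) to 1 (shut). A call has 1 to 12 rows; each row is the pose to reach, as a shift and turn from the pose commanded when the call began, along the tool's axes at that moment; what a row does not reach only later rows make up. A row lasts 1/10 s, in which the tool goes at most 50 mm and 8.59 degrees, less where a joint would pass 70% of its speed; a pose out of reach is approached as far as the arm can. A call with a gripper value outside its range is refused whole. The fingers move at their own pace and stop on an object; "squeeze" is the grip in N (left out, the last holds). Time passes only in rows, so rows that repeat a pose let the fingers close. It gives the time, the measured TCP pose, the force, the opening and the grip force at its end, in the units of the state.
- bot.get_state(): the state, without advancing time (a new reading comes with each control period).
- cams.capture(name): name is "scene" or "side" or "wrist"; returns the picture (400x640x3 uint8, red, green, blue); there is no depth.
- cams.calibration(name): a dict with "mtx" (3x3 intrinsics, pixels), "distortion" ([k1, k2, p1, p2, k3] as OpenCV has them; the pictures are not rectified), "eye" and "rotation" of the camera in the world. Camera axes: x right, y down, z forward; pixel columns grow to the right and rows downward; lengths in m; the calibration is good to about 2 mm. A picture is of the moment at which its call begins: read the wrist's pose just before it. calibration takes no time and is no camera call; for the wrist camera it gives the pose at the moment of the call.
- ticket.close_job(): hands the job in; it is judged then, once.
Trained networks look in the newest picture that a camera, given by its name, has taken for a name from the list of things; names that differ only in an ending like _2 or _b are one class to them, and where a whole thing is asked for, a point or a joint stands for the part that bears it (a point fixed in the world has none). Each returns a list of dicts, best first, with "conf" (0 to 1); they miss things now and then, are a little off and sometimes report something else, mostly with a low value. They report only what shows in the picture. A call takes as long as a camera call. They do not tell look-alikes from the thing itself.
- spotter.search_frame(thing, camera): "bbox" ([centre column, centre row, width, height] as shares, 0 to 1, of the picture: columns of its width, rows of its height, round what is visible of it).
The state is a dict: "clock": time; "qpos": joint angles; "qd": joint speeds; "joint_torque": joint torques, N m; "ee_pos": TCP position; "orientation": TCP orientation; "ft_force": force on the tool from outside, world axes, zero at the start; "wrist_torque": the same for the moment, N m; "finger_gap": opening from 0.0 (shut) to 1.0 (fully open); "grasp_force": force on a finger pad.
Only numpy, scipy, OpenCV 4.12 (cv2) and the standard library are available. Lean on these libraries where they do the work, as an engineer would, in place of code of your own. Each camera call takes 0.05 s, during which the arm holds its last target. There are 200 camera calls.

TASK

Finish charging the workshop's spray flasks: take the charged green-capped flask out of the sprung ring of the charging station and put it and the other green-capped flask that stands loose on the bench into the two empty cells of the crate, standing upright, lowered in rather than dropped. Then stand the orange-capped flask in the sprung ring, press it straight down until the ring is fully down on its stop, and finish while still holding it pressed down there. Leave the flasks already in the crate and the other things on the bench where they are.

Things in the scene. Friction and masses are not known exactly. Their poses are not given: they have to be found in the camera images.
- crate: Plywood crate, fixed: 156 (x) by 230 (y) by 85 mm high, walls and partitions 8 mm, floor 8 mm thick with grey felt. Six square cells of 66 mm inside, their centres at x = -37 and +37 mm, y = -74, 0 and +74 mm in its frame. Four cells hold flasks (stock1 to stock4), two are empty; which ones varies. Origin at the centre of its underside, z up.
- cradle (a joint): Downward travel of the sprung ring of the charging station in m: 0 at rest (up), 0.014 fully down on its stop. Spring pushes up: about 7.5 N is needed before it moves, about 16 N at full travel (the flask's own weight of about 2.5 N helps but does not move it).
- cradle_seat (a point): Centre of the seat on which a flask's foot stands in the sprung ring; moves down with the ring, z up. 57 mm above the bench when the ring is up. The ring: aluminium flange 104 mm in diameter on a steel coil spring around a brass nozzle, carrying a yellow collar of 61 mm bore, 73 mm outside, that rises 30 mm above the seat.
- station: Charging station, fixed to the bench, turned by up to 0.25 rad. Origin under the ring's axis at bench level. Blue base 24 mm high: x -68 to +68 mm, y -66 to +120 mm in its frame. At its +y end a grey valve block with gauge and knob, 44 mm wide, centre at y = +92 mm, up to 135 mm high. An orange air hose runs off its back.
- charged_a: Aluminium spray flask, upright: body 54 mm in diameter up to 86 mm, round shoulder up to 110 mm, then a firmly fixed green cap, a cylinder 32 mm in diameter, from 110 to 150 mm (top; grip it there). About 0.25 kg. Origin at the centre of its underside, z up through the cap. Charged; at the start it stands in the sprung ring, foot on the seat.
- charged_b: Aluminium spray flask, upright: body 54 mm in diameter up to 86 mm, round shoulder up to 110 mm, then a firmly fixed green cap, a cylinder 32 mm in diameter, from 110 to 150 mm (top; grip it there). About 0.25 kg. Origin at the centre of its underside, z up through the cap. Charged; at the start it stands on the bench.
- flat: Aluminium spray flask, upright: body 54 mm in diameter up to 86 mm, round shoulder up to 110 mm, then a firmly fixed orange cap, a cylinder 32 mm in diameter, from 110 to 150 mm (top; grip it there). About 0.25 kg. Origin at the centre of its underside, z up through the cap. Flat, to be charged; at the start it stands on the bench.
- stock1: Aluminium spray flask, upright: body 54 mm in diameter up to 86 mm, round shoulder up to 110 mm, then a firmly fixed green cap, a cylinder 32 mm in diameter, from 110 to 150 mm (top; grip it there). About 0.25 kg. Origin at the centre of its underside, z up through the cap. Already stands in a cell of the crate, to be left alone.
- stock2: Aluminium spray flask, upright: body 54 mm in diameter up to 86 mm, round shoulder up to 110 mm, then a firmly fixed green cap, a cylinder 32 mm in diameter, from 110 to 150 mm (top; grip it there). About 0.25 kg. Origin at the centre of its underside, z up through the cap. Already stands in a cell of the crate, to be left alone.
- stock3: Aluminium spray flask, upright: body 54 mm in diameter up to 86 mm, round shoulder up to 110 mm, then a firmly fixed green cap, a cylinder 32 mm in diameter, from 110 to 150 mm (top; grip it there). About 0.25 kg. Origin at the centre of its underside, z up through the cap. Already stands in a cell of the crate, to be left alone.
- stock4: Aluminium spray flask, upright: body 54 mm in diameter up to 86 mm, round shoulder up to 110 mm, then a firmly fixed green cap, a cylinder 32 mm in diameter, from 110 to 150 mm (top; grip it there). About 0.25 kg. Origin at the centre of its underside, z up through the cap. Already stands in a cell of the crate, to be left alone.
- wax_tin: Round brass-coloured wax tin, 75 mm in diameter, 42 mm high, standing on the bench. Bystander. Origin at the centre of its underside.
- sanding_block: Cork sanding block 110 by 62 by 34 mm. Bystander. Origin at the centre of its underside, x along it.
- try_square: Carpenter's try square lying on the bench: steel blade 150 by 32 mm along x, dark wooden stock 105 by 16 by 18 mm across its -x end. Bystander. Origin on the bench near the blade's middle.
Mind the look-alikes: they are no part of the job. What is shaped like the flat but purple is not meant.

How it is judged:
By the outcome, as a careful person would: the job done as asked, in the order asked, and still so for the second after the job is handed in, while the arm keeps its last pose, push and grip.
It also fails if it takes over 72 s, if anything falls off the work surface, if the arm or the gripper's body presses on something with over 40 N, if the wrist force passes 120 N, or if a joint passes its speed limit or range.

## Working session

There is one attempt and no reset: what is moved stays moved. The work goes in short steps, Python scripts to look and compute and a tool call to move; the robot and the scene stay as the last step left them, time stands still between calls to the robot, and variables do not carry over. Pictures are saved under pics/ and viewed, at most 10 in all, crops included, and the job is handed in when it is done.

Besides the shell and the picture viewer there is one more tool, called after "Request:" by a JSON object that holds its "name" and its "arguments", one argument or row to a line. carry_out: Moves the arm, as the interface text tells. Its arguments: {"type":"object","properties":{"series":{"type":"string"},"squeeze":{"type":"number"}},"required":["series"]}

```bash
mkdir -p pics; cat > h.py <<'E'
import numpy as np, cv2, json
from bench import bot, cams, ticket, spotter
def snap(n,f=None):
    im=cams.capture(n)
    if f: cv2.imwrite('pics/'+f,im[:,:,::-1])
    return im
E
python3 - <<'E'
from h import *
a=snap('scene','scene1.png');b=snap('side','side1.png')
cv2.imwrite('pics/both.png',np.vstack([a,b])[:,:,::-1][::1])
c=np.vstack([a,b]);cv2.imwrite('pics/both.png',cv2.resize(c,(480,600))[:,:,::-1])
s=bot.get_state();print(s)
for n in ['scene','side','wrist']:
    k=cams.calibration(n);print(n,{q:np.round(v,3).tolist() for q,v in k.items()})
for cam in ['scene','side']:
  for t in ['charged_a','flat','crate','cradle','station']:
    print(cam,t,[(round(d['conf'],2),np.round(np.array(d['bbox'])*[640,400,640,400]).tolist()) for d in spotter.search_frame(t,cam)])
E
```

```text
{'clock': 0.1, 'qpos': array([-7.41238226e+01,  5.26077385e+00,  7.05722841e+01,  1.06260361e-03,
        1.04266021e+02, -3.24900401e+00]), 'qd': array([-0.10127945, -0.06519548, -0.1013394 , -0.08940966,  0.05588874,
       -0.04045088]), 'joint_torque': array([ 3.82759696e-03, -4.47856629e+01, -4.07569993e+01,  7.02051795e-02,
        2.83728854e-02, -1.16380966e-04]), 'ee_pos': array([ 0.19651354, -0.56664596,  0.22162583]), 'orientation': array([-1.79901138e+02, -6.64398294e-03,  1.91254366e+01]), 'ft_force': array([-0.12336884, -0.48943696,  0.22245525]), 'wrist_torque': array([ 0.0128878 , -0.02995734, -0.06765531]), 'grasp_force': 0.0, 'finger_gap': 0.996235102478843}
scene {'mtx': [[462.656, 0.0, 323.524], [0.0, 462.656, 195.108], [0.0, 0.0, 1.0]], 'distortion': [-0.14, 0.0, 0.0, 0.0, 0.0], 'eye': [1.271, 0.647, 1.123], 'rotation': [-136.044, -0.723, 134.304]}
side {'mtx': [[434.384, 0.0, 318.416], [0.0, 434.384, 202.269], [0.0, 0.0, 1.0]], 'distortion': [0.003, 0.0, 0.0, 0.0, 0.0], 'eye': [0.181, 0.656, 0.876], 'rotation': [-135.396, 0.864, -154.873]}
wrist {'mtx': [[343.28
[... 153 characters left out ...]
247, 0.137, -70.874]}
scene charged_a [(0.96, [418.0, 280.0, 26.0, 45.0]), (0.88, [344.0, 222.0, 18.0, 42.0])]
scene flat [(0.89, [371.0, 194.0, 27.0, 40.0]), (0.8, [372.0, 168.0, 18.0, 29.0])]
scene crate [(0.92, [283.0, 181.0, 86.0, 71.0]), (0.67, [260.0, 162.0, 14.0, 31.0])]
scene cradle [(0.56, [344.0, 241.0, 31.0, 28.0])]
scene station [(0.89, [309.0, 315.0, 160.0, 169.0])]
side charged_a [(0.76, [215.0, 329.0, 37.0, 52.0]), (0.65, [256.0, 219.0, 27.0, 47.0])]
side flat [(0.75, [378.0, 237.0, 28.0, 51.0]), (0.56, [335.0, 245.0, 22.0, 56.0])]
side crate [(0.74, [336.0, 178.0, 73.0, 78.0])]
side cradle [(0.92, [259.0, 244.0, 42.0, 33.0])]
side station [(0.82, [209.0, 256.0, 180.0, 92.0])]
```

View pics/scene1.png

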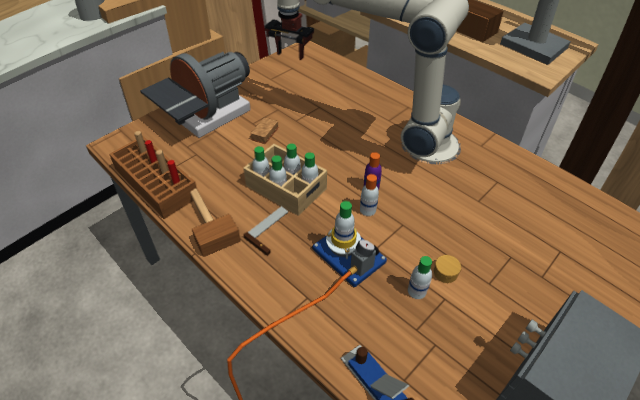

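View pics/side1.png

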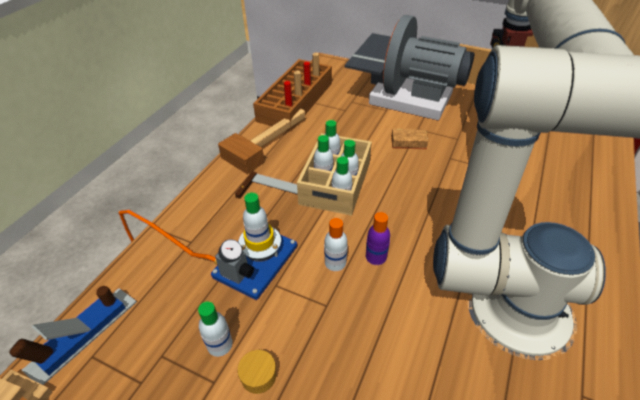

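The scene picture shows the orange-capped candidates at (371,194), with a white body, and (372,168), with a purple body. In the side picture they are at (335,245) white and (378,237) purple. The white one fits the description. The loose green flask is at scene (418,280), the ringed one at (344,222), and the crate at (283,178). Next I measure cap positions and make one enlarged crop.

```bash
cat >> h.py <<'E'
from scipy.spatial.transform import Rotation as Ro
from scipy.optimize import least_squares
def proj(k,P):
    R=Ro.from_euler('xyz',k['rotation'],degrees=True).as_matrix()
    rv=cv2.Rodrigues(R.T)[0]; t=-R.T@np.asarray(k['eye'])
    return cv2.projectPoints(np.asarray(P,float).reshape(-1,3),rv,t,np.asarray(k['mtx']),np.asarray(k['distortion']))[0][:,0]
th=np.linspace(0,2*np.pi,40,endpoint=False)
def cyl(p,r,z0,z1):   # p: centre of top
    return np.array([[p[0]+r*np.cos(a),p[1]+r*np.sin(a),p[2]+z] for z in(z0,z1) for a in th])
def hullc(k,p,r=.016,h=.04):
    m=cv2.moments(cv2.convexHull(proj(k,cyl(p,r,-h,0)).astype(np.float32)))
    return np.array([m['m10'],m['m01']])/m['m00']
def blobs(im,lo,hi,amin=25):
    hsv=cv2.cvtColor(im,cv2.COLOR_RGB2HSV)
    n,l,s,c=cv2.connectedComponentsWithStats(cv2.inRange(hsv,np.array(lo),np.array(hi)))
    return [(c[i],s[i]) for i in range(1,n) if s[i][4]>=amin]
GREEN=([50,120,40],[80,255,255]); ORANGE=([4,190,120],[13,255,255]); YEL=([22,190,120],[30,255,255])
def fit(obs,r=.016,h=.04,x0=(.5,0,.15)):  # obs: list of (calib, pixel)
    f=lambda p:np.concatenate([hullc(k,p,r,h)-c for k,c in obs])
    s=least_squares(f,x0,x_scale=.1); return s.x,np.abs(s.fun).max()
E
python3 - <<'E'
from h import *
ims={n:cv2.imread(f'pics/{n}1.png')[:,:,::-1].copy() for n in('scene','side')}
for n in ims:
  for nm,c in(('G',GREEN),('O',ORANGE),('Y',YEL)):
    print(n,nm,[(np.round(b[0],1).tolist(),b[1].tolist()) for b in blobs(ims[n],*c)])
a=ims['scene'][130:310,320:450];b=ims['side'][180:360,190:400]
f=lambda x:cv2.resize(x,None,fx=2.3,fy=2.3,interpolation=cv2.INTER_CUBIC)
cv2.imwrite('pics/crop1.png',np.hstack([f(a),f(b)])[:,:,::-1])
E
```

```text
scene G [([291.1, 150.3], [287, 144, 10, 14, 115]), ([259.2, 153.1], [254, 147, 10, 14, 113]), ([309.3, 159.3], [305, 153, 10, 14, 127]), ([276.6, 162.2], [272, 155, 10, 15, 126]), ([345.3, 209.0], [340, 201, 12, 17, 174]), ([424.7, 264.2], [418, 256, 14, 17, 175])]
scene O [([375.3, 157.1], [370, 152, 10, 15, 78]), ([372.1, 179.5], [367, 174, 10, 15, 78]), ([282.9, 322.2], [228, 271, 123, 129, 618])]
scene Y [([345.7, 240.9], [332, 228, 23, 20, 82])]
side G [([326.5, 135.5], [318, 120, 18, 32, 306]), ([345.4, 156.7], [337, 140, 18, 34, 344]), ([251.7, 202.4], [245, 193, 15, 20, 237]), ([207.5, 312.7], [198, 302, 19, 23, 327])]
side O [([286.3, 82.2], [283, 80, 9, 8, 27]), ([167.1, 237.5], [119, 210, 96, 52, 495]), ([379.8, 222.0], [373, 212, 15, 20, 211]), ([335.5, 227.8], [329, 218, 15, 20, 212])]
side Y [([259.5, 242.1], [244, 226, 29, 25, 248])]
```

View pics/crop1.png

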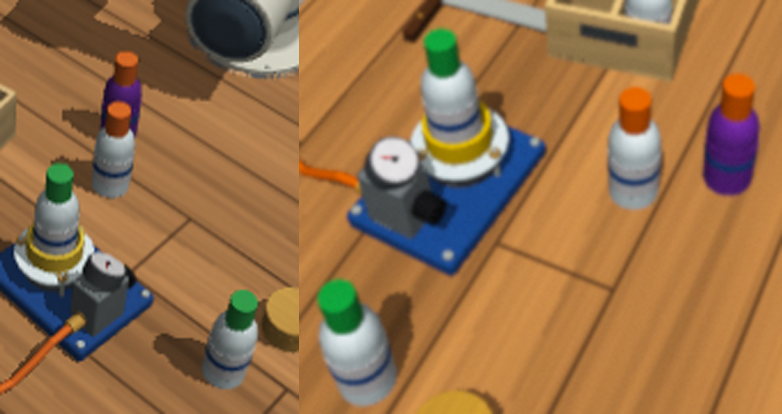

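The crop confirms it: the white flask with the orange cap (scene 372,180; side 335,228) is the flat. The purple one next to it (375,157; 380,222) is a look-alike.

```bash
python3 - <<'E'
from h import *
ims={n:cv2.imread(f'pics/{n}1.png')[:,:,::-1].copy() for n in('scene','side')}
K={n:cams.calibration(n) for n in ims}
def near(n,c,p):
    return min(blobs(ims[n],*c),key=lambda b:np.hypot(*(b[0]-p)))
O2=([2,170,90],[15,255,255])
for nm,c,p,q in(('a',GREEN,(345,209),(252,202)),('b',GREEN,(425,264),(207,313)),('flat',O2,(372,180),(335,228)),('purple',O2,(375,157),(380,222))):
    A=near('scene',c,p);B=near('side',c,q)
    print(nm,A[1][4],B[1][4],fit([(K['scene'],A[0]),(K['side'],B[0])]))
# stock caps by scene only at z: 0.158
for p in((291,150.3),(259.2,153.1),(309.3,159.3),(276.6,162.2)):
    s=least_squares(lambda x:hullc(K['scene'],[x[0],x[1],.158])-p,(.4,-.3),x_scale=.1);print('stock',s.x)
print(hullc(K['scene'],[.5,0,.15]))
E
```

```text
a 174 237 (array([0.61456449, 0.10641983, 0.20785925]), np.float64(0.5165751571604744))
b 175 327 (array([0.57153791, 0.35523334, 0.15208256]), np.float64(0.3920707387569564))
flat 109 281 (array([0.43355358, 0.05337356, 0.15569078]), np.float64(0.038452313821778716))
purple 111 303 (array([ 0.34738493, -0.00466966,  0.15704126]), np.float64(0.09957343546224706))
stock [ 0.5125928  -0.22418681]
stock [ 0.59503464 -0.2871354 ]
stock [ 0.5012844  -0.15039286]
stock [ 0.58442718 -0.213962  ]
[344.13699569 184.28337384]
```

Request:
{"name": "carry_out", "arguments": {
  "series": "40 -25 -90 0 0 5 -1;450 -275 -120 0 0 10 -1;450 -275 -120 0 0 10 -1;450 -275 -120 0 0 10 -1;450 -275 -120 0 0 10 -1;450 -275 -120 0 0 10 -1;450 -275 -120 0 0 10 -1;450 -275 -120 0 0 10 -1;450 -275 -120 0 0 10 -1;450 -275 -120 0 0 10 -1;450 -275 -120 0 0 10 -1;450 -275 -120 0 0 10 -1",
  "squeeze": 30
}}

```text
clock: 1.8
ee_pos: [0.534, -0.1557, 0.3429]
orientation: [-179.9, -0.1, 9.4]
ft_force: [-0.0, -0.2, 1.0]
finger_gap: 1.003
grasp_force: 0.0
```

```bash
python3 - <<'E'
from h import *
k=cams.calibration('wrist');im=snap('wrist','w1.png')
np.save('w1.npy',np.array(k,dtype=object),allow_pickle=True)
print(k['eye'],k['rotation'])
for nm,c in(('G',GREEN),('Y',YEL)):
  print(nm,[(np.round(b[0],1).tolist(),b[1].tolist()) for b in blobs(im,*c,100)])
pts={'a':(.6146,.1064,.207),'s1':(.5126,-.224,.158),'s2':(.595,-.287,.158),'s3':(.5013,-.150,.158),'s4':(.584,-.214,.158)}
for n,p in pts.items(): print(n,hullc(k,p))
# predicted crate rim corners
c=np.array([.549,-.2185]);y=np.radians(8.7);R=np.array([[np.cos(y),-np.sin(y)],[np.sin(y),np.cos(y)]])
for sx in(-1,1):
  for sy in(-1,1):
    w=c+R@[sx*.078,sy*.115];print(sx,sy,w,proj(k,[*w,.085]))
E
```

```text
[ 0.61181809 -0.14294244  0.50508959] [ 1.63307381e+02  8.21662996e-02 -8.05525005e+01]
G [([35.2, 50.8], [3, 29, 66, 43, 2138]), ([378.0, 136.3], [361, 121, 34, 32, 830]), ([447.8, 138.7], [428, 124, 40, 32, 988]), ([304.8, 202.7], [290, 186, 29, 34, 776]), ([372.5, 203.9], [358, 187, 31, 35, 802])]
Y []
a [36.16257659 50.8471407 ]
s1 [374.71350754 204.56119036]
s2 [449.47164321 140.14554012]
s3 [307.06139349 203.79162889]
s4 [380.11799362 139.02802874]
-1 -1 [ 0.48929247 -0.34397514] [[453.39359499 223.18962135]]
-1 1 [ 0.45450248 -0.11662155] [[277.32099758 221.04293398]]
1 -1 [ 0.64349752 -0.32037845] [[469.61976714  99.02273906]]
1 1 [ 0.60870753 -0.09302486] [[274.81179419  95.6391119 ]]
```

View pics/w1.png

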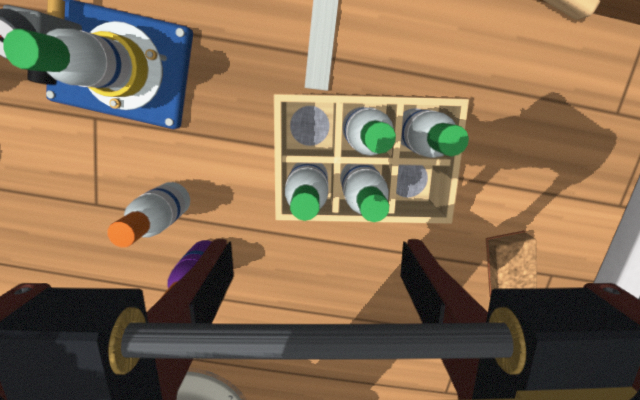

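The crate rim corners (275,95), (468,99), (452,222) and (276,220) lie within 1 px of my predicted ones. The empty cells show at (310,126), which is x+ y+, and (410,182), which is x- y-. Now I move above charged_a.

Request:
{"name": "carry_out", "arguments": {
  "series": "121 -246 40 0 0 0 -1;121 -246 40 0 0 0 -1;121 -246 40 0 0 0 -1;121 -246 40 0 0 0 -1;121 -246 40 0 0 0 -1;121 -246 40 0 0 0 -1;121 -246 40 0 0 0 -1;121 -246 40 0 0 0 -1"
}}

```text
clock: 2.65
ee_pos: [0.612, 0.1013, 0.3023]
orientation: [180.0, 0.1, 9.1]
ft_force: [0.4, -0.5, 0.2]
finger_gap: 0.997
grasp_force: 0.0
```

```bash
python3 - <<'E'
from h import *
k=cams.calibration('wrist');im=snap('wrist','w2.png')
s=bot.get_state();print(s['ee_pos'],s['orientation'])
G=[(np.round(b[0],1).tolist(),b[1].tolist()) for b in blobs(im,*GREEN,100)];print(G)
print(hullc(k,(.6146,.1064,.207)))
ks=cams.calibration('scene');kd=cams.calibration('side');kw=np.load('w1.npy',allow_pickle=True).item()
B=min(blobs(im,*GREEN,100),key=lambda b:np.hypot(*(b[0]-(317,200))))
print('a',fit([(kw,(35.2,50.8)),(k,B[0])]),fit([(ks,(345.3,209)),(kd,(251.7,202.4)),(kw,(35.2,50.8)),(k,B[0])]))
for n,col in(('Y',YEL),('O',([2,170,90],[15,255,255]))): print(n,[(np.round(b[0],1).tolist(),b[1].tolist()) for b in blobs(im,*col,100)])
p=proj(k,cyl((.6146,.1064,.087),.0365,0,0)[:40]);print('collar bbox pred',p.min(0),p.max(0))
E
```

```text
[0.61198945 0.10064586 0.30290611] [ 1.79956311e+02 -5.46602530e-04  9.03308480e+00]
[([63.1, 182.7], [37, 165, 54, 37, 1430]), ([310.8, 196.0], [291, 173, 40, 46, 1406]), ([603.2, 253.3], [576, 234, 55, 40, 1410])]
[310.99382591 195.34958416]
a (array([0.61442932, 0.10649155, 0.20804525]), np.float64(0.08753345476110042)) (array([0.61444552, 0.10650894, 0.20804082]), np.float64(0.4373870686247585))
Y []
O [([262.5, 46.8], [245, 0, 40, 98, 913]), ([367.4, 390.3], [356, 380, 25, 20, 431])]
collar bbox pred [279.80735825 136.91722099] [345.18091654 201.30188161]
```

View pics/w2.png

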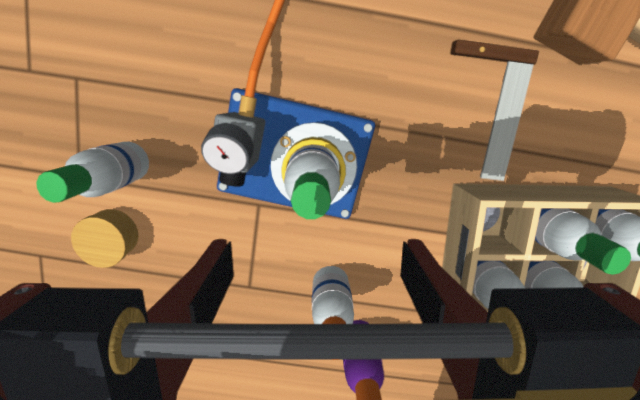

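charged_a measures (0.614, 0.1065) with its top at 0.208, against 0.207 expected. The yellow collar sits at columns 280–346, as predicted. I descend and grip.

Request:
{"name": "carry_out", "arguments": {
  "series": "3.3 -5.4 30 0 0 0 -1;3.3 -5.4 70 0 0 0 -1;3.3 -5.4 100 0 0 0 -1;3.3 -5.4 120 0 0 0 -1;3.3 -5.4 129 0 0 0 -1;3.3 -5.4 129 0 0 0 -1;3.3 -5.4 129 0 0 0 1;3.3 -5.4 129 0 0 0 1;3.3 -5.4 129 0 0 0 1;3.3 -5.4 129 0 0 0 1;3.3 -5.4 129 0 0 0 1;3.3 -5.4 129 0 0 0 1",
  "squeeze": 35
}}

```text
clock: 3.9
ee_pos: [0.6145, 0.1084, 0.1737]
orientation: [-180.0, -0.0, 9.1]
ft_force: [-0.1, -0.3, -0.1]
finger_gap: 0.493
grasp_force: 0.0
```

Request:
{"name": "carry_out", "arguments": {
  "series": "0 0 0 0 0 0 1;0 0 0 0 0 0 1;0 0 0 0 0 0 1;0 0 0 0 0 0 1"
}}

```text
clock: 4.3
ee_pos: [0.6145, 0.1083, 0.1735]
orientation: [180.0, 0.0, 9.1]
ft_force: [0.7, -0.0, -0.4]
finger_gap: 0.359
grasp_force: 35.0
```

Request:
{"name": "carry_out", "arguments": {
  "series": "0 0 -10 0 0 0 1;0 0 -30 0 0 0 1;0 0 -65 0 0 0 1;0 0 -105 0 0 0 1;-20 60 -115 0 0 0 1;-79 238 -115 0 0 0 1;-79 238 -115 0 0 0 1;-79 238 -115 0 0 0 1;-79 238 -115 0 0 0 1;-79 238 -115 0 0 0 1;-79 238 -115 0 0 0 1;-79 238 -115 0 0 0 1"
}}

```text
clock: 5.5
ee_pos: [0.5744, -0.1383, 0.2888]
orientation: [-180.0, -0.0, 9.2]
ft_force: [-0.5, -0.9, -2.9]
finger_gap: 0.36
grasp_force: 35.0
```

```bash
python3 - <<'E'
from h import *
s=bot.get_state();print(s['ee_pos'],s['orientation'],s['ft_force'])
kd=cams.calibration('side');ks=cams.calibration('scene');ims=snap('scene','s2.png');imd=snap('side','d2.png')
for im,k in((ims,ks),(imd,kd)):
  print([(np.round(b[0],1).tolist(),b[1].tolist()) for b in blobs(im,*GREEN)], [(np.round(b[0],1).tolist(),b[1].tolist()) for b in blobs(im,*YEL)])
  print('collar pred',hullc(k,(.6144,.1065,.087),.0365,.03))
a=ims[60:260,200:400];b=imd[60:260,220:420]
cv2.imwrite('pics/crop2.png',np.hstack([cv2.resize(x,None,fx=2,fy=2,interpolation=cv2.INTER_CUBIC) for x in(a,b)])[:,:,::-1])
E
```

```text
[ 0.57440804 -0.13833268  0.28881405] [-1.79964378e+02 -9.39237372e-03  9.16927061e+00] [-0.49336766 -0.88816781 -2.94632802]
[([291.6, 129.8], [288, 122, 8, 17, 117]), ([259.2, 153.1], [254, 146, 10, 15, 115]), ([309.4, 159.1], [305, 152, 10, 15, 131]), ([276.5, 162.5], [272, 156, 10, 14, 121]), ([424.7, 264.2], [418, 256, 14, 17, 175])] [([343.2, 234.9], [332, 224, 23, 24, 167])]
collar pred [343.62043921 236.32466463]
[([318.3, 106.6], [317, 98, 4, 18, 55]), ([329.8, 131.4], [326, 121, 10, 30, 179]), ([345.5, 156.3], [337, 139, 19, 35, 353]), ([207.4, 312.7], [198, 302, 19, 23, 328])] [([258.3, 235.0], [244, 221, 29, 30, 464])]
collar pred [257.9850861  235.91661395]
```

View pics/crop2.png

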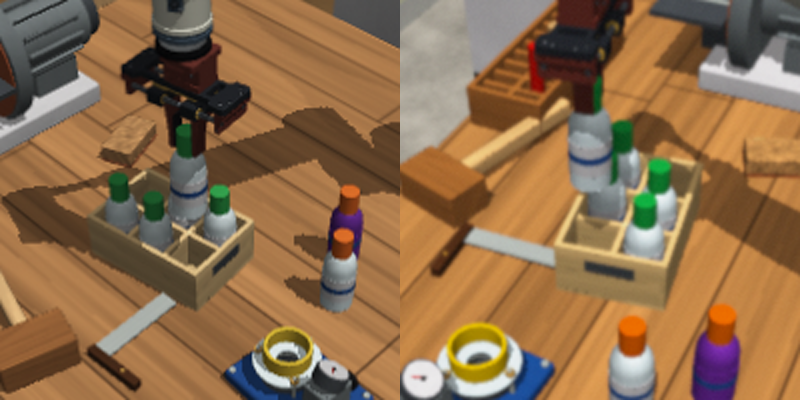

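The flask is held upright and the ring is empty, with the collar at scene (343,235). I lower it into the x+ y+ cell.

Request:
{"name": "carry_out", "arguments": {
  "series": "0 1.5 0 0 0 0 1;0 1.5 40 0 0 0 1;0 1.5 75 0 0 0 1;0 1.5 100 0 0 0 1;0 1.5 120 0 0 0 1;0 1.5 135 0 0 0 1;0 1.5 145 0 0 0 1;0 1.5 152 0 0 0 1;0 1.5 157 0 0 0 1;0 1.5 159 0 0 0 1;0 1.5 160 0 0 0 1;0 1.5 160 0 0 0 1"
}}

```text
clock: 6.8
ee_pos: [0.5747, -0.1409, 0.1292]
orientation: [180.0, -0.0, 9.1]
ft_force: [0.5, 0.2, -1.8]
finger_gap: 0.357
grasp_force: 35.0
```

Request:
{"name": "carry_out", "arguments": {
  "series": "0 0 1 0 0 0 1;0 0 2 0 0 0 1;0 0 3 0 0 0 1;0 0 4 0 0 0 1;0 0 4 0 0 0 1"
}}

```text
clock: 7.3
ee_pos: [0.5745, -0.1407, 0.1246]
orientation: [180.0, -0.0, 9.1]
ft_force: [0.7, -0.1, -2.6]
finger_gap: 0.358
grasp_force: 35.0
```

Request:
{"name": "carry_out", "arguments": {
  "series": "0 0 0.5 0 0 0 1;0 0 1 0 0 0 1;0 0 1 0 0 0 1"
}}

```text
clock: 7.6
ee_pos: [0.5748, -0.1407, 0.1245]
orientation: [180.0, -0.1, 9.1]
ft_force: [-0.4, 1.1, 2.8]
finger_gap: 0.362
grasp_force: 35.0
```

Request:
{"name": "carry_out", "arguments": {
  "series": "0 0 0 0 0 0 0;0 0 0 0 0 0 0;0 0 0 0 0 0 0;0 0 -20 0 0 0 0;0 0 -60 0 0 0 0;0 0 -105 0 0 0 -1;0 0 -130 0 0 0 -1;75 -490 -130 0 0 0 -1;75 -490 -130 0 0 0 -1;75 -490 -130 0 0 0 -1;75 -490 -130 0 0 0 -1;75 -490 -130 0 0 0 -1"
}}

```text
clock: 8.8
ee_pos: [0.5723, 0.1111, 0.2537]
orientation: [180.0, -0.0, 9.1]
ft_force: [0.3, 0.3, 1.0]
finger_gap: 0.994
grasp_force: 0.0
```

```bash
python3 - <<'E'
from h import *
s=bot.get_state();print(s['ee_pos'],s['orientation'])
k=cams.calibration('wrist');im=snap('wrist','w3.png')
ks=cams.calibration('scene');kd=cams.calibration('side')
G=blobs(im,*GREEN,200);print([(np.round(b[0],1).tolist(),b[1].tolist()) for b in G])
print(hullc(k,(.5715,.3552,.151)), 'placed', hullc(k,(.5745,-.1407,.158)))
Y=blobs(im,*YEL,60);print([(np.round(b[0],1).tolist(),b[1].tolist()) for b in Y])
E
```

```text
[0.5723309  0.11111338 0.25368403] [ 1.79994812e+02 -2.10777066e-02  9.10421990e+00]
[([28.0, 152.6], [0, 134, 59, 40, 1813]), ([593.2, 238.6], [565, 216, 58, 46, 1783])]
[ 31.22649954 153.00709836] placed [596.94730928 239.089479  ]
[]
```

Request:
{"name": "carry_out", "arguments": {
  "series": "38 -241 0 0 0 0 -1;38 -241 0 0 0 0 -1;38 -241 0 0 0 0 -1;38 -241 0 0 0 0 -1;38 -241 0 0 0 0 -1;38 -241 0 0 0 0 -1;38 -241 0 0 0 0 -1"
}}

```text
clock: 9.55
ee_pos: [0.5717, 0.3539, 0.2526]
orientation: [179.9, 0.1, 9.2]
ft_force: [1.3, -0.4, 0.2]
finger_gap: 1.001
grasp_force: 0.0
```

```bash
python3 - <<'E'
from h import *
s=bot.get_state();print(s['ee_pos'],s['orientation'])
k=cams.calibration('wrist');im=snap('wrist','w4.png')
ks=cams.calibration('scene');kd=cams.calibration('side')
G=blobs(im,*GREEN,200);print([(np.round(b[0],1).tolist(),b[1].tolist()) for b in G])
B=min(G,key=lambda b:np.hypot(*(b[0]-(317,200))))[0]
print(hullc(k,(.5715,.3552,.151)));print(fit([(ks,(424.7,264.2)),(kd,(207.4,312.7)),(k,B)]))
E
```

```text
[0.57172665 0.35387228 0.25259091] [1.79942092e+02 7.76059277e-02 9.22946406e+00]
[([316.0, 197.1], [298, 175, 38, 45, 1313])]
[315.04227177 197.14842041]
(array([0.57192563, 0.35457088, 0.1517801 ]), np.float64(0.6408565096938332))
```

Request:
{"name": "carry_out", "arguments": {
  "series": "0 -0.7 40 0 0 0 -1;0 -0.7 80 0 0 0 -1;0 -0.7 115 0 0 0 -1;0 -0.7 130 0 0 0 -1;0 -0.7 136 0 0 0 -1;0 -0.7 136 0 0 0 1;0 -0.7 136 0 0 0 1;0 -0.7 136 0 0 0 1;0 -0.7 136 0 0 0 1;0 -0.7 136 0 0 0 1;0 -0.7 136 0 0 0 1;0 -0.7 136 0 0 0 1"
}}

```text
clock: 10.8
ee_pos: [0.5718, 0.354, 0.1177]
orientation: [180.0, 0.0, 9.1]
ft_force: [-0.1, 0.6, 0.4]
finger_gap: 0.406
grasp_force: 0.0
```

Request:
{"name": "carry_out", "arguments": {
  "series": "0 0 0 0 0 0 1;0 0 0 0 0 0 1;0 0 0 0 0 0 1"
}}

```text
clock: 11.1
ee_pos: [0.5718, 0.354, 0.1176]
orientation: [-180.0, 0.0, 9.1]
ft_force: [-0.4, 0.6, 0.1]
finger_gap: 0.359
grasp_force: 35.0
```

Request:
{"name": "carry_out", "arguments": {
  "series": "0 0 -15 0 0 0 1;0 0 -50 0 0 0 1;0 0 -95 0 0 0 1;0 0 -140 0 0 0 1;-10 30 -175 0 0 0 1;-40 120 -195 0 0 0 1;-150 635 -195 0 0 0 1;-150 635 -195 0 0 0 1;-150 635 -195 0 0 0 1;-150 635 -195 0 0 0 1;-150 635 -195 0 0 0 1;-150 635 -195 0 0 0 1"
}}

```text
clock: 12.3
ee_pos: [0.54, -0.0269, 0.309]
orientation: [180.0, -0.0, 9.1]
ft_force: [1.5, -0.4, -2.2]
finger_gap: 0.357
grasp_force: 35.0
```

Request:
{"name": "carry_out", "arguments": {
  "series": "-59 264 0 0 0 0 1;-59 264 0 0 0 0 1;-59 264 0 0 0 0 1;-59 264 0 0 0 0 1;-59 264 0 0 0 0 1;-59 264 0 0 0 0 1;-59 264 0 0 0 0 1;-59 264 0 0 0 0 1"
}}

```text
clock: 13.1
ee_pos: [0.5242, -0.2949, 0.3083]
orientation: [-180.0, 0.0, 9.1]
ft_force: [0.5, -0.2, -2.6]
finger_gap: 0.359
grasp_force: 35.0
```

```bash
python3 - <<'E'
from h import *
s=bot.get_state();print(s['ee_pos'],s['orientation'],s['ft_force'])
ims=snap('scene');imd=snap('side');w=snap('wrist')
f=lambda x,w,h:cv2.resize(x,(w,h),interpolation=cv2.INTER_CUBIC)
cv2.imwrite('pics/crop3.png',np.hstack([f(ims[90:250,210:370],400,400),f(imd[80:220,260:400],400,400)])[:,:,::-1])
E
```

```text
[ 0.52420581 -0.29493088  0.30829066] [-1.79958463e+02  2.61848797e-03  9.07901456e+00] [ 0.46226424 -0.1916036  -2.58004869]
```

View pics/crop3.png

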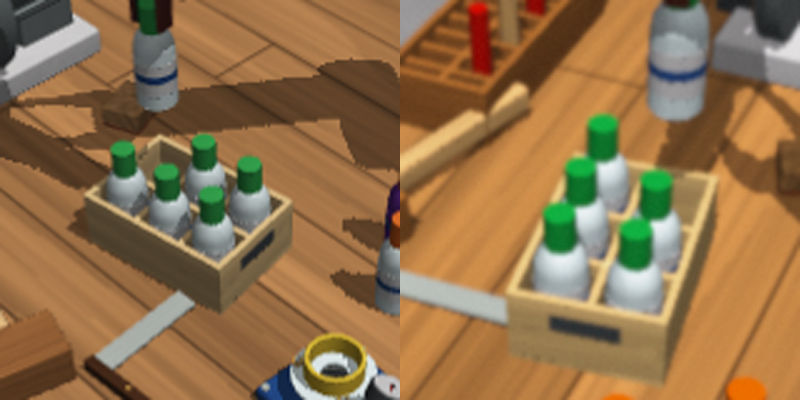

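The crate picture shows five flasks standing upright and the last cell empty. I lower charged_b into the x- y- cell.

Request:
{"name": "carry_out", "arguments": {
  "series": "-1 2.2 20 0 0 0 1;-1 2.2 60 0 0 0 1;-1 2.2 95 0 0 0 1;-1 2.2 125 0 0 0 1;-1 2.2 145 0 0 0 1;-1 2.2 158 0 0 0 1;-1 2.2 168 0 0 0 1;-1 2.2 175 0 0 0 1;-1 2.2 179 0 0 0 1;-1 2.2 181 0 0 0 1;-1 2.2 182 0 0 0 1;-1 2.2 182 0 0 0 1"
}}

```text
clock: 14.45
ee_pos: [0.5239, -0.2975, 0.1266]
orientation: [180.0, -0.0, 9.1]
ft_force: [0.1, -1.5, -2.5]
finger_gap: 0.358
grasp_force: 35.0
```

Request:
{"name": "carry_out", "arguments": {
  "series": "0 0 0.5 0 0 0 1;0 0 1 0 0 0 1;0 0 1 0 0 0 1"
}}

```text
clock: 14.75
ee_pos: [0.524, -0.2974, 0.1256]
orientation: [180.0, -0.0, 9.1]
ft_force: [-0.0, -0.2, 0.1]
finger_gap: 0.361
grasp_force: 35.0
```

Request:
{"name": "carry_out", "arguments": {
  "series": "0 0 0 0 0 0 0;0 0 0 0 0 0 0;0 0 0 0 0 0 0;0 0 -20 0 0 0 0;0 0 -60 0 0 0 0;0 0 -105 0 0 0 -1;0 0 -135 0 0 0 -1;-34 -360 -135 0 0 0 -1;-34 -360 -135 0 0 0 -1;-34 -360 -135 0 0 0 -1;-34 -360 -135 0 0 0 -1;-34 -360 -135 0 0 0 -1"
}}

```text
clock: 15.95
ee_pos: [0.4603, -0.0537, 0.2603]
orientation: [180.0, -0.1, 9.1]
ft_force: [0.3, 0.3, -0.1]
finger_gap: 0.999
grasp_force: 0.0
```

Request:
{"name": "carry_out", "arguments": {
  "series": "-12 -125 0 0 0 0 -1;-12 -125 0 0 0 0 -1;-12 -125 0 0 0 0 -1;-12 -125 0 0 0 0 -1;-12 -125 0 0 0 0 -1"
}}

```text
clock: 16.45
ee_pos: [0.4295, 0.0663, 0.2603]
orientation: [180.0, -0.0, 9.2]
ft_force: [-0.2, 0.4, -1.0]
finger_gap: 1.001
grasp_force: 0.0
```

```bash
python3 - <<'E'
from h import *
s=bot.get_state();print(s['ee_pos'],s['orientation'])
k=cams.calibration('wrist');im=snap('wrist','w5.png')
O2=([2,170,90],[15,255,255])
ks=cams.calibration('scene');kd=cams.calibration('side');a=cv2.imread('pics/scene1.png')[:,:,::-1].copy();b=cv2.imread('pics/side1.png')[:,:,::-1].copy()
n=lambda im,p:min(blobs(im,*O2),key=lambda b:np.hypot(*(b[0]-p)))[0]
G=blobs(im,*O2,200);print([(np.round(b[0],1).tolist(),b[1].tolist()) for b in G])
h=hullc(k,(.4336,.0534,.150));print(h)
print(fit([(k,n(im,h)),(kd,n(b,(335,228))),(ks,n(a,(372,180)))]))
Y=blobs(im,([20,150,90]),[32,255,255],60);print([(np.round(b[0],1).tolist(),b[1].tolist()) for b in Y])
p=proj(k,cyl((.6144,.1065,.087),.0365,0,0)[:40]);print('collar bbox pred',p.min(0),p.max(0))
E
```

```text
[0.42945135 0.06627158 0.26031928] [ 1.79965377e+02 -4.24131611e-02  9.20537195e+00]
[([334.1, 193.5], [317, 171, 37, 44, 1260]), ([378.5, 288.3], [361, 264, 38, 48, 1349])]
[332.19491882 192.40481972]
(array([0.43408714, 0.05220182, 0.15496342]), np.float64(0.38568541861218364))
[([307.4, 10.9], [274, 0, 66, 22, 696])]
collar bbox pred [262.47436294 -80.8398163 ] [347.40136522  13.94986926]
```

View pics/w5.png

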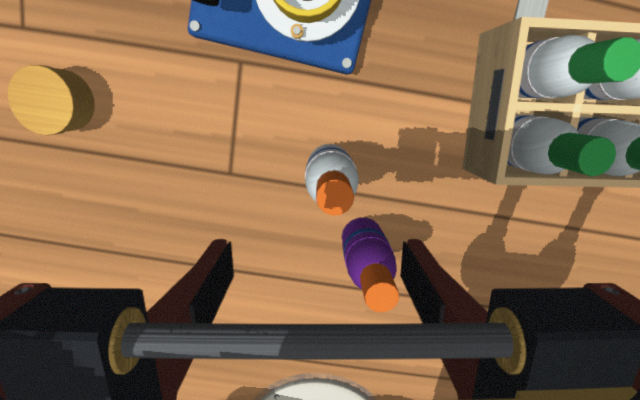

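The white-bodied flat shows at (334,193) and the purple look-alike at (380,288). I grip the white one.

Request:
{"name": "carry_out", "arguments": {
  "series": "1.7 14.7 10 0 0 0 -1;1.7 14.7 50 0 0 0 -1;1.7 14.7 95 0 0 0 -1;1.7 14.7 125 0 0 0 -1;1.7 14.7 138 0 0 0 -1;1.7 14.7 143 0 0 0 -1;1.7 14.7 143 0 0 0 1;1.7 14.7 143 0 0 0 1;1.7 14.7 143 0 0 0 1;1.7 14.7 143 0 0 0 1;1.7 14.7 143 0 0 0 1;1.7 14.7 143 0 0 0 1",
  "squeeze": 50
}}

```text
clock: 17.7
ee_pos: [0.4335, 0.052, 0.1174]
orientation: [180.0, -0.0, 9.1]
ft_force: [-0.4, 0.2, -0.1]
finger_gap: 0.492
grasp_force: 0.0
```

Request:
{"name": "carry_out", "arguments": {
  "series": "0 0 0 0 0 0 1;0 0 0 0 0 0 1;0 0 0 0 0 0 1;0 0 0 0 0 0 1"
}}

```text
clock: 18.1
ee_pos: [0.4334, 0.052, 0.1171]
orientation: [180.0, -0.0, 9.1]
ft_force: [-0.5, -0.1, -0.5]
finger_gap: 0.356
grasp_force: 50.0
```

```bash
python3 - <<'E'
from h import *
# collar rim fit: yellow hull centroid in the pictures with empty ring
o=[]
for n,f in(('scene','s2'),('side','d2')):
    im=cv2.imread(f'pics/{f}.png')[:,:,::-1].copy();hsv=cv2.cvtColor(im,cv2.COLOR_RGB2HSV)
    k=cams.calibration(n);c=hullc(k,(.6144,.1065,.087),.0365,.03)
    m=cv2.inRange(hsv,np.array([20,140,60]),np.array([33,255,255]));y,x=np.nonzero(m)
    s=np.hypot(x-c[0],y-c[1])<24
    hu=cv2.convexHull(np.stack([x[s],y[s]],1).astype(np.float32));M=cv2.moments(hu);q=np.array([M['m10'],M['m01']])/M['m00']
    pr=cv2.convexHull(proj(k,cyl((.6144,.1065,.087),.0365,-.03,0)).astype(np.float32))
    print(n,q,c,cv2.boundingRect(hu),cv2.boundingRect(pr));o.append((k,q))
print(fit(o,.0365,.03,(.61,.1,.087)))
E
```

```text
scene [343.29385965 235.39203779] [343.62043921 236.32466463] (331, 223, 25, 27) (330, 223, 27, 27)
side [258.34076137 235.37836583] [257.9850861  235.91661395] (243, 221, 31, 30) (242, 220, 32, 32)
(array([0.61362813, 0.10513219, 0.0885799 ]), np.float64(0.1870057045034912))
```

Request:
{"name": "carry_out", "arguments": {
  "series": "0 0 -15 0 0 0 1;0 0 -50 0 0 0 1;0 0 -90 0 0 0 1;0 0 -120 0 0 0 1;187 -25 -120 0 0 0 1;187 -25 -120 0 0 0 1;187 -25 -120 0 0 0 1;187 -25 -120 0 0 0 1;187 -25 -120 0 0 0 1;187 -25 -120 0 0 0 1;187 -25 -120 0 0 0 1;187 -25 -120 0 0 0 1"
}}

```text
clock: 19.3
ee_pos: [0.6134, 0.106, 0.2389]
orientation: [180.0, -0.1, 9.1]
ft_force: [0.3, 0.1, -2.1]
finger_gap: 0.355
grasp_force: 50.0
```

```bash
python3 - <<'E'
from h import *
s=bot.get_state();print(s['ee_pos'],s['orientation'],s['ft_force'])
ims=snap('scene');imd=snap('side');w=snap('wrist')
f=lambda x,w,h:cv2.resize(x,(w,h),interpolation=cv2.INTER_CUBIC)
cv2.imwrite('pics/crop4.png',np.hstack([f(ims[165:265,295:395],400,400),f(imd[150:270,200:320],400,400)])[:,:,::-1])
for n in('scene','side'):
    k=cams.calibration(n);p=s['ee_pos'];foot=p[2]-.1171
    print(n,proj(k,cyl((p[0],p[1],foot),.027,0,0)[:40]).mean(0))
E
```

```text
[0.61337007 0.10603006 0.23891748] [ 1.79991126e+02 -1.36347656e-01  9.10922326e+00] [ 0.28018501  0.12582004 -2.13403183]
scene [344.51785812 224.94827747]
side [256.08843819 222.07106097]
```

View pics/crop4.png

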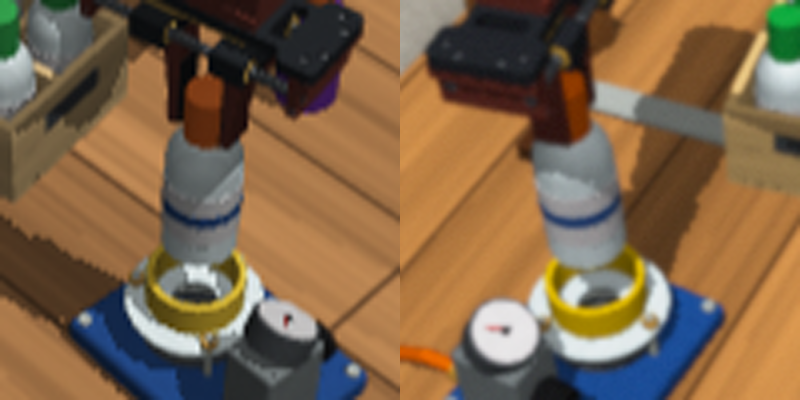

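The flask hangs upright and centred above the collar in both views. I lower it in steps.

Request:
{"name": "carry_out", "arguments": {
  "series": "0.5 0 10 0 0 0 1;0.5 0 20 0 0 0 1;0.5 0 28 0 0 0 1;0.5 0 32 0 0 0 1;0.5 0 36 0 0 0 1;0.5 0 40 0 0 0 1;0.5 0 43 0 0 0 1;0.5 0 43 0 0 0 1"
}}

```text
clock: 20.25
ee_pos: [0.6145, 0.1064, 0.1935]
orientation: [-180.0, 0.0, 9.1]
ft_force: [0.3, -0.2, -2.5]
finger_gap: 0.355
grasp_force: 50.0
```

Inside the collar without contact. I continue to the seat, which should meet the foot at TCP z ≈ 0.174.

Request:
{"name": "carry_out", "arguments": {
  "series": "0 0 5 0 0 0 1;0 0 10 0 0 0 1;0 0 14 0 0 0 1;0 0 17 0 0 0 1;0 0 19 0 0 0 1;0 0 20 0 0 0 1;0 0 20 0 0 0 1",
  "squeeze": 58
}}

```text
clock: 20.95
ee_pos: [0.6146, 0.1064, 0.1743]
orientation: [180.0, -0.0, 9.1]
ft_force: [-0.4, 0.4, -1.4]
finger_gap: 0.356
grasp_force: 58.0
```

Seated. Now I press about 14 mm further, gradually.

Request:
{"name": "carry_out", "arguments": {
  "series": "0 0 1 0 0 0 1;0 0 2.5 0 0 0 1;0 0 4 0 0 0 1;0 0 5.5 0 0 0 1;0 0 7 0 0 0 1;0 0 8.5 0 0 0 1;0 0 10 0 0 0 1;0 0 11 0 0 0 1;0 0 12 0 0 0 1;0 0 12 0 0 0 1;0 0 12 0 0 0 1"
}}

```text
clock: 22.05
ee_pos: [0.615, 0.1065, 0.1645]
orientation: [180.0, -0.2, 9.1]
ft_force: [-3.2, -0.2, 8.1]
finger_gap: 0.354
grasp_force: 58.0
```

Request:
{"name": "carry_out", "arguments": {
  "series": "-1 0 0.5 0 0 0 1;-1.2 0 1.5 0 0 0 1;-1.2 0 2.5 0 0 0 1;-1.2 0 3.5 0 0 0 1;-1.2 0 4.5 0 0 0 1;-1.2 0 5 0 0 0 1;-1.2 0 5 0 0 0 1;-1.2 0 5 0 0 0 1"
}}

```text
clock: 22.85
ee_pos: [0.6145, 0.1064, 0.1606]
orientation: [180.0, -0.3, 9.1]
ft_force: [-1.4, 0.4, 11.4]
finger_gap: 0.355
grasp_force: 58.0
```

Request:
{"name": "carry_out", "arguments": {
  "series": "0 0 0.7 0 0 0 1;0 0 1.4 0 0 0 1;0 0 2 0 0 0 1;0 0 2.5 0 0 0 1;0 0 2.5 0 0 0 1;0 0 2.5 0 0 0 1"
}}

```text
clock: 23.45
ee_pos: [0.6147, 0.1064, 0.16]
orientation: [180.0, -0.4, 9.1]
ft_force: [-3.4, 0.7, 16.3]
finger_gap: 0.356
grasp_force: 58.0
```

Request:
{"name": "carry_out", "arguments": {
  "series": "0 0 1 0 0 0 1;0 0 2 0 0 0 1;0 0 3 0 0 0 1;0 0 3 0 0 0 1;0 0 3 0 0 0 1"
}}

```text
clock: 23.95
ee_pos: [0.615, 0.1065, 0.16]
orientation: [180.0, -0.6, 9.1]
ft_force: [-6.1, -1.4, 26.7]
finger_gap: 0.357
grasp_force: 58.0
```

```bash
python3 - <<'E'
from h import *
ims=snap('scene','s6.png');imd=snap('side','d6.png');s=bot.get_state();print(s['ee_pos'],s['ft_force'],s['clock'])
o=[]
for n,im,f in(('scene',ims,'s2'),('side',imd,'d2')):
  for g in(cv2.imread(f'pics/{f}.png')[:,:,::-1].copy(),im):
    hsv=cv2.cvtColor(g,cv2.COLOR_RGB2HSV);k=cams.calibration(n);c=hullc(k,(.6144,.1065,.080),.0365,.03)
    y,x=np.nonzero(cv2.inRange(hsv,np.array([20,140,60]),np.array([33,255,255])));q=np.hypot(x-c[0],y-c[1])<24
    print(n,cv2.boundingRect(np.stack([x[q],y[q]],1).astype(np.float32)))
  for z in(.087,.073): print(' pred',z,cv2.boundingRect(proj(k,cyl((.6144,.1065,z),.0365,-.03,0)).astype(np.float32)))
f=lambda x,w,h:cv2.resize(x,(w,h),interpolation=cv2.INTER_CUBIC)
cv2.imwrite('pics/crop5.png',np.hstack([f(ims[140:270,255:385],400,400),f(imd[90:270,200:380],400,400)])[:,:,::-1])
E
```

```text
[0.61498442 0.10650286 0.15990972] [-6.38177305 -1.63031334 27.8938582 ] 24.05
scene (331, 223, 25, 27)
scene (331, 231, 25, 20)
 pred 0.087 (330, 223, 27, 27)
 pred 0.073 (330, 226, 27, 27)
side (243, 221, 31, 30)
side (244, 228, 30, 27)
 pred 0.087 (242, 220, 32, 32)
 pred 0.073 (242, 224, 33, 32)
```

View pics/crop5.png

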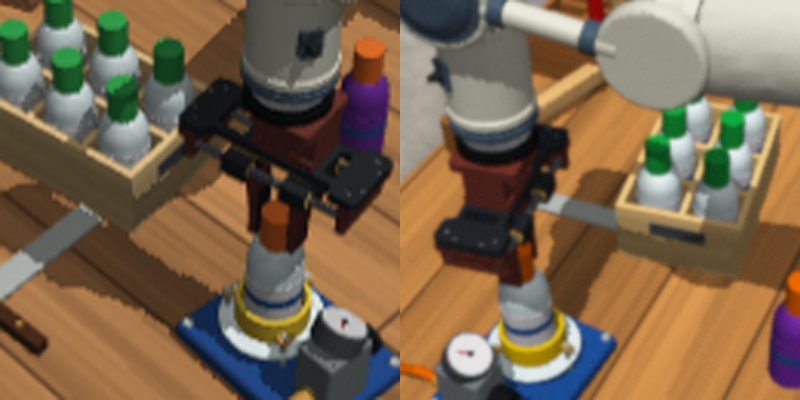

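The force rises from 16 to 27 N with z staying at 0.160, which is 14 mm below first contact. The collar is about 4 px lower in the side view, so the ring is on its stop. All six green caps stand in the crate. I ease off slightly and check that it settles.

Request:
{"name": "carry_out", "arguments": {
  "series": "0 0 -0.8 0 0 0 1;0 0 -0.8 0 0 0 1;0 0 -0.8 0 0 0 1;0 0 -0.8 0 0 0 1;0 0 -0.8 0 0 0 1"
}}

```text
clock: 24.55
ee_pos: [0.6149, 0.1065, 0.16]
orientation: [180.0, -0.6, 9.1]
ft_force: [-5.4, -0.2, 25.4]
finger_gap: 0.359
grasp_force: 58.0
```

```bash
python3 -c "
from h import *
print(ticket.close_job())"
```

```text
the job is handed in; nothing more can be done
None
```

I handed the job in at about 24.6 s: both green-capped flasks stand upright in the two formerly empty crate cells, and the orange-capped flask is held pressed down in the ring with about 25 N, on its stop as far as force, travel and the side view show; the verdict was not returned.

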